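# Make up the doming and polishing trays

### The arm

A 6-joint arm with a two-finger parallel gripper is mounted at the origin on the work surface. World frame = base frame: x ahead of the robot, y to its left, z up, the work surface at z = 0. Lengths are in m, angles in rad, forces in N, time in s.
With the tool pointing down it reaches from about 0.2 to 0.875 m from the base axis. Payload 3.4 kg.
Tool frame: the origin (TCP) lies between the finger pads; the fingertips stand 25 mm ahead of it and the grasp point (between the pads) lies 6 mm ahead of it (r.nose_length is the z of the fingertips in the tool frame, in m); z points along the fingers, y is the line along which they close (so a half turn about z gives the same grasp; the last joint's range is limited). The gripper opens to 94 mm and grips with 3 to 60 N. Pads are 16 mm wide; open, the fingers measure 119 mm over their backs; the gripper's body (75 mm by 177 mm) begins 78 mm behind the grasp point.
Start: joints at [-1.313, 0.276, 1.505, -0, 1.361, -0.121], TCP at [0.213, -0.534, 0.23] pointing down, gripper open.
Joint ranges: [-2.89, 2.89], [-0.75, 2.08], [0.22, 2.7], [-1.18, 4.32], [0.11, 2.71], [-2.7, 2.7]. Speed limits (rad/s): [2.57, 2.57, 3.14, 3.14, 3.14, 3.14].

### API

Orientations are given as a unit quaternion [w, x, y, z].
In Python, from plant import r, gripper_to, inverse_kinematics, vision, models, telemetry gives the robot as it stands. Calls block until the motion is done:
- r.move_to(position, orientation): joint-space move of the TCP to a pose.
- r.move_l(position, rot=None, vel=0.15, guard=None): straight line of the TCP; rot=None keeps the orientation; vel is the mean speed in m/s. With guard (N) it stops when the force on the tool has changed by that much, and returns True; else False.
- r.movej(angles): joint-space move.
- gripper_to(opening, f_grip=None): finger opening in m; f_grip is the grip in N (None keeps the last); returns when the fingers have stopped.
- r.hold(seconds).
- inverse_kinematics(position, orientation): joint angles nearest the present ones, or None.
- vision.snapshot(name): name is "scene" or "top" or "wrist"; returns the picture (420x560x3 uint8, red, green, blue); there is no depth.
- vision.get_calibration(name): a dict with "fx", "fy", "cx", "cy" (pixels), "D" ([k1, k2, p1, p2, k3] as OpenCV has them; the pictures are not rectified), "position" and "orientation" of the camera in the world. Camera axes: x right, y down, z forward; pixel columns grow to the right and rows downward; lengths in m; the calibration is good to about 2 mm. A picture is of the moment at which its call begins: read the wrist's pose just before it. get_calibration takes no time and is no camera call; for the wrist camera it gives the pose at the moment of the call.
A pose or a line that the arm cannot do raises r.PlanningError and nothing moves.
- r.sign_off(): hands the job in; it is judged then, once.
Trained networks look in the newest picture that a camera, given by its name, has taken for a name from the list of things; names that differ only in an ending like _2 or _b are one class to them, and where a whole thing is asked for, a point or a joint stands for the part that bears it (a point fixed in the world has none). Each returns a list of dicts, best first, with "score" (0 to 1); they miss things now and then, are a little off and sometimes report something else, mostly with a low value. They report only what shows in the picture. A call takes as long as a camera call.
- models.boxes_of(thing, camera): "at" ([x, y, z] in m, in world coordinates, good to about 4 mm: the middle of the surface that is visible of it).
- models.regions_of(thing, camera): "pixels" (420x560 bool, what is visible of it).
- models.mark_of(thing, camera): "at" ([x, y, z] in m, in world coordinates, good to about 4 mm: a listed point, or the origin of a listed thing).
Readings, each from a call of its own:
- telemetry.current_t(): time.
- telemetry.current_joints(): joint angles.
- telemetry.current_dq(): joint speeds.
- telemetry.current_joint_efforts(): joint torques, N m.
- telemetry.current_ee_pos(): TCP position.
- telemetry.current_tool_rot(): TCP orientation.
- telemetry.current_wrist_force(): force on the tool from outside, world axes, zero at the start.
- telemetry.current_torque(): the same for the moment, N m.
- telemetry.current_opening(): finger opening in m.
- telemetry.current_finger_force(): force on a finger pad.
Only numpy, scipy, OpenCV 4.12 (cv2) and the standard library are available. Lean on these libraries where they do the work, as an engineer would, in place of code of your own. Each camera call takes 0.05 s, during which the arm holds its last target. There are 200 camera calls.

### The job

Make up two job trays from the stock on the silversmith's bench: put the doming block (the steel block with round hollows) and the thicker of the two steel punches in the divided tray, one in each compartment, either way round, and put the flat round tin and the brown bar of polishing compound in the undivided tray. The bar sits in a roofed holder, so draw it out through the open end before lifting it. Everything must lie flat on its tray's floor, not on the rim or on another thing, and the thin punch, the white jar and the plain steel block stay where they are.

Things in the scene. Friction and masses are not known exactly. Their poses are not given: they have to be found in the camera images.
- tray_divided: Fixed shallow wooden tray, pale rim and divider, dark floor, 130 (its x) x 150 (its y) x 12 mm high, with one divider along its x axis at its middle, as high as the rim. Rim and divider 4 mm thick, floor 4 mm thick, so the rim stands 8 mm above the floor; two equal compartments, each 122 (x) x 69 (y) mm inside, centred at y = +36.5 and -36.5 mm. Origin at the centre of the underside, z up.
- tray_plain: Fixed shallow wooden tray, pale rim, dark floor, of the same outer size, 130 (its x) x 150 (its y) x 12 mm, without a divider: one space of 122 x 142 mm inside. Rim 4 mm thick, floor 4 mm thick. Origin at the centre of the underside, z up.
- holder: Fixed grey sheet-steel holder, a little roofed garage for the compound bar, 55 (its x) x 46 (its y) x 40 mm high, walls and roof 4 mm, no floor (the bar lies on the bench). Open only at its -x end, closed at its +x end; inside 38 mm wide, 36 mm high. Origin at the centre of its underside, z up. The way out is along its -x.
- bar: Loose brown bar of polishing compound, 85 (its x) x 30 x 30 mm, about 150 g. Origin at the centre of the bar, z up. At the start it lies in the holder, parallel to the holder's x within a few degrees, with its -x end sticking out about 40 mm and about 45 mm inside, its underside on the bench.
- doming_block: Loose steel doming block, 42 x 42 mm, 38 mm high, dark round hollows (flat to the touch) on its top and four sides, about 0.5 kg. Origin at the centre of its underside, x and y along its sides, z up.
- punch_thick: Loose steel punch lying on the bench along its x axis, 90 mm long over all: a square shank 20 x 20 mm from x = -45 to +17 mm, then a neck and a ball of 19 mm at the +x end. About 0.22 kg. Origin on its axis at mid-length, 10 mm above what it lies on.
- punch_thin: The thin punch, not wanted: same shape and length (90 mm), but its square shank is 11 x 11 mm. Origin on its axis at mid-length. Lies on the bench along its x.
- tin: Loose flat round aluminium tin, 56 mm in diameter, 22 mm high, about 90 g. Origin at the centre of its underside, z up.
- jar: White glazed jar, not wanted: 44 mm in diameter, 44 mm high to its lid, with a 6 mm knob on the lid. Origin at the centre of its underside.
- bench_block: Plain flat steel bench block, not wanted: 60 x 60 x 18 mm, no hollows. Origin at the centre of its underside.

How it is judged:
At the end, for the whole second after the job is handed in: Doming block and thick punch each in a compartment of its own in the divided tray, tin and bar in the plain tray: all flat on the floor (3 mm, 0.1 rad) and at rest. Thin punch, jar and plain block within 25 mm of their starts (x of doming_block in the frame of tray_divided between -0.046 and 0.046 m and z of doming_block in the frame of tray_divided between 0.001 and 0.007 m and angle between each of doming_block, tin's own z axis and vertical below 0.1 rad and linear speed of each of doming_block, punch_thick, tin, bar below 0.02 m/s and angular speed of each of doming_block, punch_thick, tin, bar below 0.2 rad/s and x of punch_thick in the frame of tray_divided between -0.03 and 0.03 m and z of punch_thick in the frame of tray_divided between 0.011 and 0.017 m and angle between punch_thick's own x axis and vertical between 1.471 and 1.671 rad and ((y of doming_block in the frame of tray_divided between 0.018 and 0.056 m and y of punch_thick in the frame of tray_divided between -0.066 and -0.008 m) or (y of doming_block in the frame of tray_divided between -0.056 and -0.018 m and y of punch_thick in the frame of tray_divided between 0.008 and 0.066 m)) and x of tin in the frame of tray_plain between -0.04 and 0.04 m and y of tin in the frame of tray_plain between -0.05 and 0.05 m and z of tin in the frame of tray_plain between 0.001 and 0.007 m and x of bar in the frame of tray_plain between -0.05 and 0.05 m and y of bar in the frame of tray_plain between -0.06 and 0.06 m and z of bar in the frame of tray_plain between 0.016 and 0.022 m and angle between bar's own x axis and vertical between 1.471 and 1.671 rad and distance of each of punch_thin, jar, bench_block from where it was at the start of the episode below 0.025 m); the robot touches nothing.
It fails at once if the thin punch is moved more than 25 mm (distance of punch_thin from where it was at the start of the episode above 0.025 m).
It fails at once if the white jar is moved more than 25 mm (distance of jar from where it was at the start of the episode above 0.025 m).
It fails at once if the plain bench block is moved more than 25 mm (distance of bench_block from where it was at the start of the episode above 0.025 m).
It also fails if it takes over 112 s, if anything falls off the work surface, if the arm or the gripper's body presses on something with over 40 N, if the wrist force passes 120 N, or if a joint passes its speed limit or range.

## Working session

There is one attempt and no reset: what is moved stays moved. The work goes in short steps, each a Python script; the robot and the scene stay as the last script left them, time stands still between calls to the robot, and variables do not carry over. Pictures are saved under pics/ and viewed, at most 14 in all, crops included, and the job is handed in when it is done.

```bash
ls; mkdir -p pics
cat > h.py <<'E'
import numpy as np, cv2
from scipy.spatial.transform import Rotation as R
from plant import r, gripper_to, inverse_kinematics, vision, models, telemetry
def snap(n,f=None):
    im=vision.snapshot(n)
    if f: cv2.imwrite('pics/'+f,im[:,:,::-1])
    return im
def px2w(uv,cal,z):
    K=np.array([[cal['fx'],0,cal['cx']],[0,cal['fy'],cal['cy']],[0,0,1.]])
    p=cv2.undistortPoints(np.array(uv,float).reshape(-1,1,2),K,np.array(cal['D'],float)).reshape(-1,2)
    q=cal['orientation'];M=R.from_quat([q[1],q[2],q[3],q[0]]).as_matrix()
    d=np.c_[p,np.ones(len(p))]@M.T;o=np.array(cal['position'])
    return o+d*((z-o[2])/d[:,2])[:,None]
def region_rect(thing,cam,z,cal):
    L=models.regions_of(thing,cam)
    if not L: return None
    m=L[0]['pixels'].astype(np.uint8)
    c,_=cv2.findContours(m,cv2.RETR_EXTERNAL,cv2.CHAIN_APPROX_NONE)
    c=max(c,key=cv2.contourArea).reshape(-1,2)
    w=px2w(c,cal,z)[:,:2]
    (x,y),(a,b),t=cv2.minAreaRect((w*1000).astype(np.float32))
    if a<b: a,b,t=b,a,t+90
    return L[0]['score'],round(x/1000,4),round(y/1000,4),round(a,1),round(b,1),round((t+90)%180-90,1)
def quat(yaw): # tool down, tool y axis (closing line) at angle yaw in world
    M=R.from_euler('z',yaw)*R.from_matrix(np.array([[0,1,0],[1,0,0],[0,0,-1.]]))*R.from_euler('z',0)
    # columns: tool y -> world x (then rotated by yaw)
    q=M.as_quat();return [q[3],q[0],q[1],q[2]]
E
python3 - <<'E'
from h import *
Z=dict(tray_divided=.012,tray_plain=.012,holder=.04,bar=.03,doming_block=.038,punch_thick=.015,punch_thin=.008,tin=.022,jar=.044,bench_block=.018)
for c in ['scene','top']:
    snap(c,c+'0.png'); cal=vision.get_calibration(c)
    print(c,cal['position'])
    for k in Z:
        m=models.mark_of(k,c)
        print(k,[(np.round(a['at'],3).tolist(),round(a['score'],2)) for a in m[:2]],region_rect(k,c,Z[k],cal) if c=='top' else '')
E
```

```text
pics
scene [0.96126747 0.38741676 0.847689  ]
tray_divided [([0.501, 0.238, 0.002], 0.94)] 
tray_plain [([0.529, -0.013, 0.001], 0.75)] 
holder [([0.484, -0.258, 0.002], 0.8)] 
bar [([0.456, -0.253, 0.015], 0.5), ([0.529, -0.013, 0.001], 0.32)] 
doming_block [([0.538, 0.44, -0.0], 0.87)] 
punch_thick [([0.672, 0.146, 0.009], 0.7)] 
punch_thin [([0.53, -0.015, -0.002], 0.5), ([0.54, -0.441, 0.004], 0.4)] 
tin [([0.628, 0.275, 0.002], 0.59)] 
jar [([0.644, -0.278, 0.003], 0.9)] 
bench_block [([0.682, 0.002, -0.001], 0.81), ([0.668, 0.146, 0.006], 0.63)] 
top [ 0.46401541 -0.01146518  1.44013533]
tray_divided [([0.501, 0.236, 0.0], 0.56), ([0.681, 0.0, 0.003], 0.52)] (0.71, 0.5043, 0.2391, 150.4, 130.6, -89.7)
tray_plain [([0.531, -0.012, 0.001], 0.71)] (0.59, 0.5325, -0.0117, 150.8, 132.1, 80.4)
holder [([0.483, -0.261, -0.001], 0.87)] (0.83, 0.4855, -0.2492, 68.4, 55.5, 85.6)
bar [([0.457, -0.258, 0.014], 0.47)] (0.7, 0.4361, -0.2485, 40.7, 38.6, -1.4)
doming_block [([0.538, 0.441, -0.001], 0.53)] (0.74, 0.5361, 0.4376, 50.7, 40.9, 88.4)
punch_thick [([0.677, 0.145, 0.009], 0.73)] (0.63, 0.6731, 0.148, 89.0, 21.3, 27.3)
punch_thin [] (0.71, 0.5377, -0.4411, 81.6, 12.8, 13.6)
tin [([0.627, 0.274, -0.001], 0.72)] (0.74, 0.6276, 0.2791, 55.1, 54.5, -0.8)
jar [([0.638, -0.272, 0.003], 0.83)] (0.8, 0.6374, -0.2708, 46.0, 41.3, 88.3)
bench_block [([0.679, -0.002, 0.004], 0.76)] (0.78, 0.6786, 0.0033, 61.9, 60.8, 4.8)
```

View pics/top0.png

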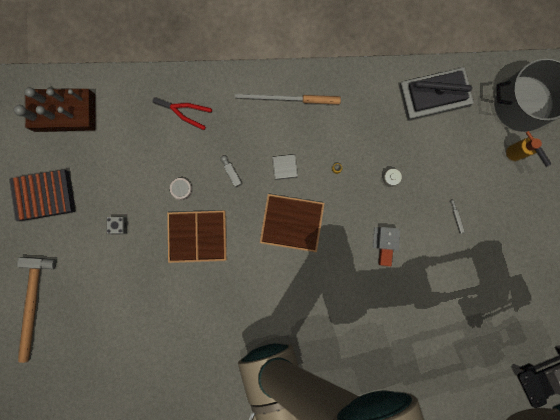

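View pics/scene0.png

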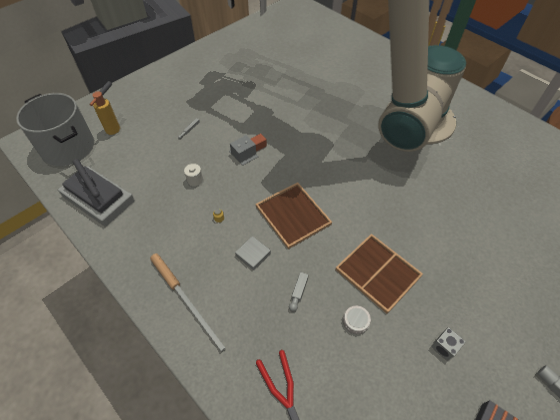

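The top view shows the divided tray at px (197,236), plain tray (293,222), tin (180,188), thick punch (231,171) with its ball pointing up and left, doming block (116,225), and holder/bar (388,245) with the bar sticking out toward -x. All of this agrees with the networks. Next I'll refine from close up, starting with the doming block.

```bash
cat >> h.py <<'E'
N=r.nose_length
def go(x,y,ztip,yaw,lin=False,vel=.15,guard=None):
    best=None
    for k in (0,np.pi,-np.pi):
        j=inverse_kinematics([x,y,ztip+N],quat(yaw+k))
        if j is not None:
            c=abs(np.array(j)-telemetry.current_joints()).max()+ .3*abs(j[5])
            if best is None or c<best[0]: best=(c,k)
    q=quat(yaw+best[1])
    if lin: return r.move_l([x,y,ztip+N],q,vel=vel,guard=guard)
    r.move_to([x,y,ztip+N],q)
def z(ztip,vel=.15,guard=None):
    p=np.array(telemetry.current_ee_pos());p[2]=ztip+N
    return r.move_l(p,vel=vel,guard=guard)
def look(thing,zz,f=None):
    cal=vision.get_calibration('wrist');snap('wrist',f)
    return region_rect(thing,'wrist',zz,cal)
E
python3 - <<'E'
from h import *
print(N,telemetry.current_t())
c=vision.get_calibration('wrist');print(c['position'],telemetry.current_ee_pos())
go(.537,.44,.2,0)
c=vision.get_calibration('wrist');print(c['position'],telemetry.current_ee_pos(),c['orientation'],telemetry.current_joints(),telemetry.current_t())
print(look('doming_block',.038,'w1.png'))
print(models.mark_of('doming_block','wrist'))
E
```

```text
0.025 1.6
[ 0.29164256 -0.50257652  0.38570473] [ 0.2126343  -0.53430252  0.23050608]
[0.53823019 0.5241462  0.38023372] [0.53755379 0.43924708 0.22503043] [ 1.45723421e-01  9.89325000e-01 -8.04064996e-04 -2.88310684e-04] [ 5.85093017e-01  4.60628477e-01  1.23047598e+00 -2.63355557e-04
  1.45046698e+00  5.86329094e-01] 5.175
(0.67, 0.5365, 0.4434, 48.6, 42.0, 89.9)
[{'at': [0.5363, 0.4384, 0.0019], 'score': 0.98}]
```

View pics/w1.png

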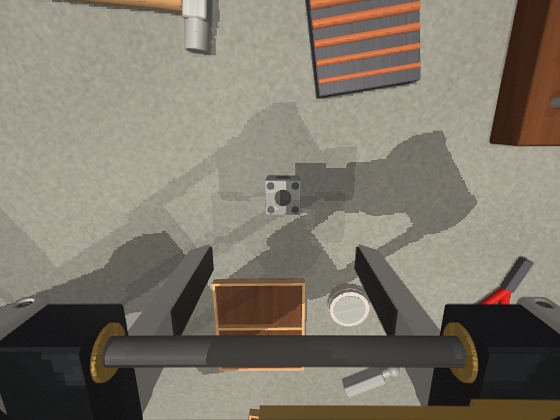

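The wrist view shows the doming block at px (283,195), square to the axes, with nothing near it. I'll pick it and place it in the divided tray's +y compartment.

Run:
```python
from h import *
gripper_to(.07,40)
z(.012,.15)
gripper_to(.03,40);print(telemetry.current_opening(),telemetry.current_finger_force())
z(.09,.15)
print(telemetry.current_opening())
go(.503,.2755,.09,0)
cal=vision.get_calibration('wrist');snap('wrist')
print(region_rect('tray_divided','wrist',.012,cal),models.mark_of('tray_divided','wrist')[:1])
print(z(.018,.08,guard=8),telemetry.current_ee_pos()[2]-N)
gripper_to(.056)
z(.12,.2)
go(.675,.147,.16,np.radians(27.3)+np.pi/2)
print(look('punch_thick',.015,'w2.png'),models.mark_of('punch_thick','wrist')[:1],telemetry.current_t())
```

```text
0.04182825374701859 40.00058054924011
0.04190449305259673
(0.95, 0.5025, 0.2645, 130.6, 100.1, 0.3) []
False 0.018511023541170464
(0.97, 0.6726, 0.1466, 91.0, 21.6, 27.9) [{'at': [0.671, 0.1464, 0.0059], 'score': 0.85}] 12.5667
```

View pics/w2.png

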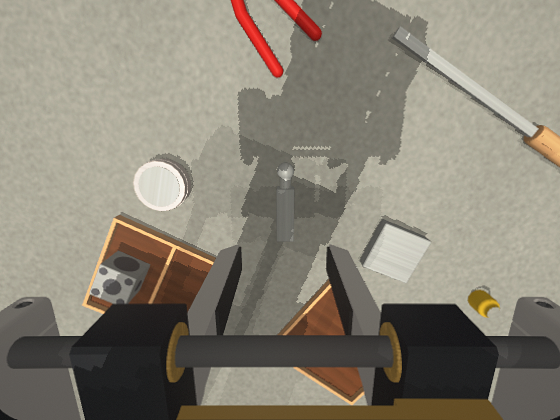

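The block sits in its compartment at px (122,277), and the thick punch is at (286,203), aligned between the fingers with the ball away from the camera. I'll pick it by the shank.

Run:
```python
from h import *
gripper_to(.04)
a=np.radians(27.6);y=a+np.pi/2
px,py=.6725-.010*np.cos(a),.1465-.010*np.sin(a)
go(px,py,.06,y,True); z(.002,.1)
gripper_to(.005,40);print(telemetry.current_opening(),telemetry.current_finger_force())
z(.09)
go(.503-.010,.2025,.09,np.pi/2)
print(telemetry.current_opening())
print(z(.0065,.06,guard=8),telemetry.current_ee_pos()[2]-N)
gripper_to(.034)
z(.12,.2)
go(.628,.2765,.16,np.pi/2)
print(look('tin',.022,'w3.png'),models.mark_of('tin','wrist')[:1],telemetry.current_t())
```

```text
0.01988533841426687 39.99113917350769
0.019987809365605992
False 0.006870070028885955
(0.61, 0.6309, 0.2772, 58.8, 54.1, -0.0) [{'at': [0.6293, 0.277, 0.001], 'score': 0.84}] 20.0833
```

View pics/w3.png

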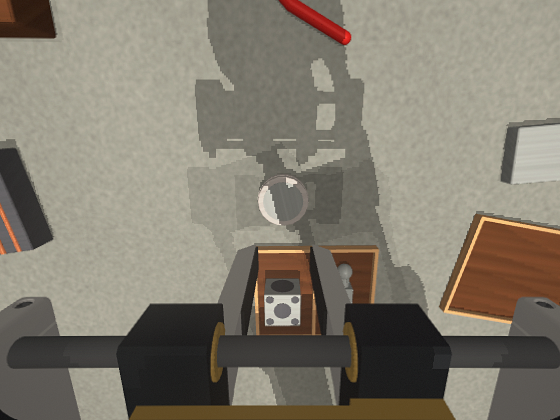

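The tin is at px (283,200), and the punch lies in the other compartment, with its ball at (345,272). I'll pick the tin next.

Run:
```python
from h import *
gripper_to(.075)
go(.6285,.277,.05,np.pi/2,True); z(.003,.1)
gripper_to(.04,25);print(telemetry.current_opening(),telemetry.current_finger_force())
z(.09)
a=np.radians(-9.6)
def T(x,y,c=(.532,-.012)): return c[0]+x*np.cos(a)-y*np.sin(a), c[1]+x*np.sin(a)+y*np.cos(a)
go(*T(0,.037),.09,a)
print(telemetry.current_opening(),telemetry.current_joints()[5])
cal=vision.get_calibration('wrist');snap('wrist','w4.png')
print(region_rect('tray_plain','wrist',.012,cal))
print(z(.0075,.08,guard=8),telemetry.current_ee_pos()[2]-N)
gripper_to(.07)
z(.14,.2)
go(.42,-.25,.16,np.radians(88))
cal=vision.get_calibration('wrist');print(look('bar',.03,'w5.png'),models.mark_of('bar','wrist')[:1],telemetry.current_t())
print(region_rect('holder','wrist',.04,cal))
```

```text
0.05568223974741162 25.00031054019928
0.055382852082998014 0.08432184874595368
(0.66, 0.5383, 0.0255, 130.6, 77.3, -10.5)
True 0.007613042911305906
(0.7, 0.4345, -0.2519, 41.0, 30.4, -8.2) [{'at': [0.4558, -0.257, 0.017], 'score': 0.81}] 28.8083
(0.9, 0.484, -0.2572, 61.1, 55.7, 82.9)
```

View pics/w5.png

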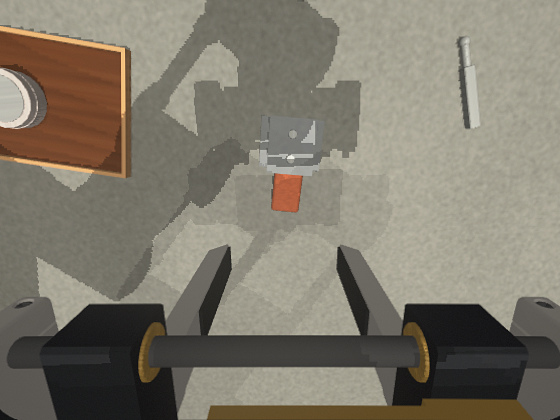

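View pics/w4.png

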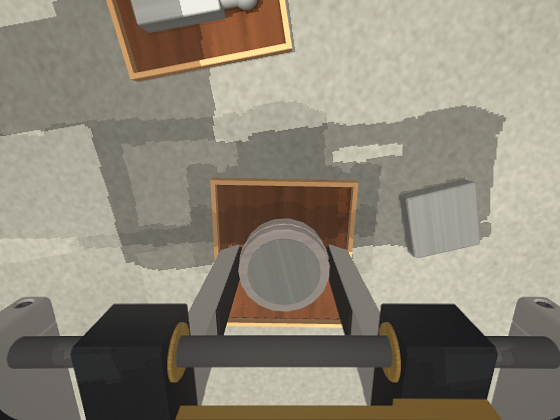

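The tin is held straight above the plain tray in the first picture. In the other, it stands in the tray and the bar's exposed part is at px (287,192), yaw about -8°. I'll draw the bar out 65 mm, then regrasp it at the middle.

Run:
```python
from h import *
a=np.radians(-7.7);d=np.array([np.cos(a),np.sin(a)]);y=a+np.pi/2
gripper_to(.046)
p=np.array([.4345,-.2519])-.004*d
go(*p,.06,y,True); print(z(.004,.08,guard=10))
gripper_to(.01,20);print(telemetry.current_opening(),telemetry.current_finger_force())
p2=p-.065*d
print(go(*p2,.004,y,True,vel=.06,guard=25),telemetry.current_wrist_force(),telemetry.current_opening())
gripper_to(.046)
z(.15,.2)
go(*(p2-.03*d),.17,y)
print(p2,look('bar',.03,'w6.png'),models.mark_of('bar','wrist')[:1],telemetry.current_t())
```

```text
False
0.029803245965851658 19.98838484287262
False [ 1.62260907 -0.6823771   6.38025661] 0.029619341054663784
[ 0.36612216 -0.24265495] (0.68, 0.3909, -0.2457, 83.3, 29.5, -7.4) [{'at': [0.3898, -0.2486, 0.014], 'score': 0.65}] 34.5167
```

View pics/w6.png

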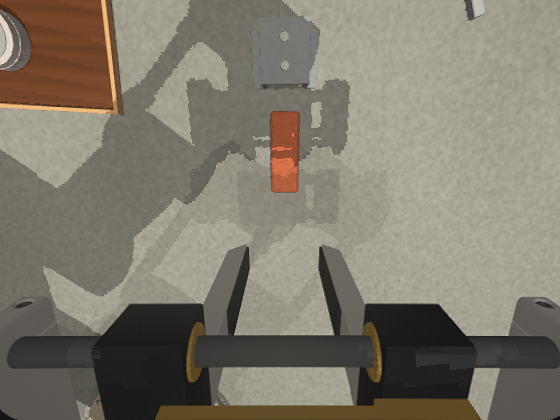

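The bar lies clear of the holder at px (285,151). I'll regrasp it at the middle and place it in the plain tray.

Run:
```python
from h import *
a=np.radians(-7.5)
go(.3905,-.246,.06,a+np.pi/2,True); print(z(.004,.08,guard=10))
gripper_to(.01,25);print(telemetry.current_opening())
z(.09)
b=np.radians(-10)
def T(x,y,c=(.532,-.011)): return c[0]+x*np.cos(b)-y*np.sin(b), c[1]+x*np.sin(b)+y*np.cos(b)
go(*T(0,-.034),.09,b+np.pi/2);print(telemetry.current_opening())
print(z(.0085,.06,guard=8),telemetry.current_ee_pos()[2]-N)
gripper_to(.041)
z(.2,.2)
go(.45,-.3,.25,np.pi/2)
snap('top','t2.png');cal=vision.get_calibration('top')
for k,h in dict(tin=.026,bar=.034,doming_block=.042,punch_thick=.02,tray_plain=.012,tray_divided=.012).items():
    print(k,region_rect(k,'top',h,cal),[np.round(m['at'],3) for m in models.mark_of(k,'top')[:1]])
im=cv2.imread('pics/t2.png')[150:290,150:350];cv2.imwrite('pics/t2c.png',cv2.resize(im,None,fx=4,fy=4,interpolation=cv2.INTER_CUBIC))
im=snap('scene')[150:330,230:450,::-1];cv2.imwrite('pics/s2c.png',cv2.resize(im,None,fx=3,fy=3,interpolation=cv2.INTER_CUBIC))
print(telemetry.current_t())
```

```text
False
0.02974891705287716
0.029794070507806615
False 0.008849891917863256
tin (0.52, 0.4857, -0.2522, 64.8, 55.8, 83.0) [array([0.535, 0.021, 0.001])]
bar (0.69, 0.5256, -0.0429, 85.0, 33.2, -10.3) []
doming_block (0.79, 0.5049, 0.2763, 48.3, 43.5, 89.4) [array([0.504, 0.278, 0.002])]
punch_thick (0.7, 0.5046, 0.2059, 88.3, 23.3, -0.8) [array([0.503, 0.203, 0.012])]
tray_plain (0.84, 0.5318, -0.0119, 152.3, 132.0, 80.3) [array([ 0.531, -0.012,  0.002])]
tray_divided (0.74, 0.5041, 0.2389, 150.0, 132.0, -88.9) [array([0.502, 0.237, 0.001])]
43.2
```

View pics/t2c.png

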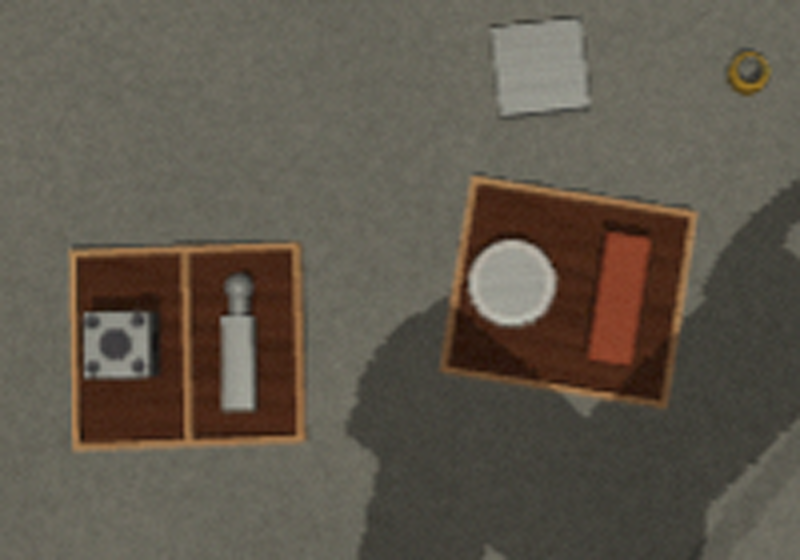

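View pics/s2c.png

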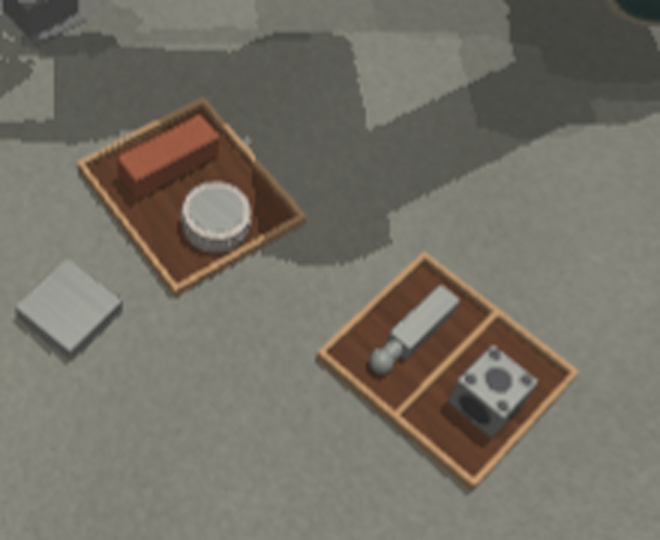

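All four pieces lie flat and clear of the rims: block at (118,345) and punch at (238,345) in separate compartments, tin at (513,282) and bar at (620,298) in the plain tray. The plain block hasn't moved. I'm handing in.

```bash
python3 -c "
from h import *
print(r.sign_off())"
```

```text
the job is handed in; nothing more can be done
None
```

I made up both trays and handed the job in at about 43 s. The last pictures showed all four pieces lying flat in their places; the sign-off call returned no verdict, and I didn't measure the thin punch, jar and plain block again.

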